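# Brush out the sander's dust canister

## Robot

A 6-joint arm with a two-finger parallel gripper is mounted at the origin on the work surface. World frame = base frame: x ahead of the robot, y to its left, z up, the work surface at z = 0. Lengths are in m, angles in rad, forces in N, time in s.
With the tool pointing down it reaches from about 0.275 to 0.975 m from the base axis. Payload 8.4 kg.
Tool frame: the origin (TCP) lies at the very end of the fingers, on their centre line; the grasp point (between the pads) lies 19 mm behind it; z points along the fingers, y is the line along which they close (so a half turn about z gives the same grasp; the last joint's range is limited). The gripper opens to 92 mm and grips with 3 to 60 N. Pads are 20 mm wide; open, the fingers measure 128 mm over their backs; the gripper's body (75 mm by 189 mm) begins 69 mm behind the grasp point.
Start: joints at [1.112, 0.353, 1.633, -0, 1.155, -0.002], TCP at [0.276, 0.561, 0.215] pointing down, gripper open.
Joint ranges: [-2.63, 2.63], [-0.92, 2.1], [0.06, 2.66], [-1.3, 4.44], [0, 2.69], [-3.02, 3.02]. Speed limits (rad/s): [2.22, 2.22, 2.79, 3.14, 3.14, 3.14].

## Interface

Orientations are given as a unit quaternion [w, x, y, z].
In Python, from rig import env gives the robot as it stands. The module is installed in compiled form; this text tells all that it offers. Calls block until the motion is done:
- env.move_to(position, orientation): joint-space move of the TCP to a pose.
- env.move_l(position, speed=0.15, orientation=None, guard=None): straight line of the TCP; orientation=None keeps the orientation; speed is the mean speed in m/s. With guard (N) it stops when the force on the tool has changed by that much, and returns True; else False.
- env.set_joints(angles): joint-space move.
- env.grip(opening, effort=None): finger opening in m; effort is the grip in N (None keeps the last); returns when the fingers have stopped.
- env.pause(seconds).
- env.ik(position, orientation): joint angles nearest the present ones, or None.
- env.read_camera(name): name is "scene" or "side" or "wrist"; returns the picture (384x512x3 uint8, blue, green, red); there is no depth.
- env.get_calibration(name): a dict with "fovy" (degrees; the focal length in pixels is half the picture's height over the tangent of half this angle, whatever the lens; pixels are square), "cx", "cy" (the principal point, pixels), "view" (4x4, takes a point from world to camera coordinates). Camera axes: x right, y up, looking along -z (the intrinsics and any distortion apply to the point x, -y, -z); pixel columns grow to the right and rows downward; lengths in m; the calibration is good to about 2 mm. A picture is of the moment at which its call begins: read the wrist's pose just before it. get_calibration takes no time and is no camera call; for the wrist camera it gives the pose at the moment of the call.
A pose or a line that the arm cannot do raises env.Unreachable and nothing moves.
- env.job_done(): hands the job in; it is judged then, once.
Readings, each from a call of its own:
- env.get_time(): time.
- env.get_qpos(): joint angles.
- env.get_qd(): joint speeds.
- env.get_joint_torque(): joint torques, N m.
- env.get_position(): TCP position.
- env.get_eef_rot(): TCP orientation.
- env.get_wrist_force(): force on the tool from outside, world axes, zero at the start.
- env.get_moment(): the same for the moment, N m.
- env.get_finger_gap(): finger opening in m.
- env.get_grip_force(): force on a finger pad.
Only numpy, scipy, OpenCV 4.12 (cv2) and the standard library are available. Lean on these libraries where they do the work, as an engineer would, in place of code of your own. Each camera call takes 0.05 s, during which the arm holds its last target. There are 200 camera calls.

## Task

Take the long brush from its stand and brush out the dust canister held in the tilted cradle with three full strokes: each time push the brush gently down, by feel, until the sprung filter plate inside has yielded by about a centimetre, without ramming it, and between strokes draw the brush up until about half of its bristles stand out of the mouth. Then put the brush back in its stand, bristles down, fully home and upright, and let go; leave everything else on the table undisturbed.

Things in the scene. Friction and masses are not known exactly. Their poses are not given: they have to be found in the camera images.
- brush_mid (a point): long straight brush, 210 mm overall, mass about 90 g; this point is its centre, half-way along. Its z axis runs along the brush from bristles to handle, upwards while it stands bristles down in its stand. From the bristle end: a stiff black bristle head (treat as rigid) 34 mm across and 50 mm long, a 12 mm steel shank 100 mm long, then a flat wooden handle 28 mm (brush x) by 18 mm (brush y) and 60 mm long
- brush_grip (a point): centre of the brush's wooden handle, 180 mm from the bristle end (75 mm above brush_mid); same axes. Grip it across the 18 mm (brush y), with the fingers pointing along the brush
- brush_tip (a point): centre of the flat end of the bristles, 105 mm below brush_mid; same axes
- stand: brush stand fixed to the table: dark steel base 90 x 90 x 10 mm with an upright open cup; origin at the centre of its underside, z up. Cup 56 mm across outside and 48 mm inside, inner floor 15 mm above the origin, rim 90 mm above the origin, flaring in the top 15 mm to about 64 mm inside. The brush stands in it on the inner floor, loosely, handle up
- cradle: plywood cradle fixed to the table that holds the canister leaning 25 degrees; origin on its underside straight below the centre of the canister's mouth. Base 170 (x) x 130 (y) x 12 mm, reaching from -55 to +115 mm in its x; two cheeks up to 97 mm high at y of +-43 mm. The canister leans towards the cradle's -x
- canister: grey plastic dust canister, fixed in the cradle: open round tube 150 mm long; origin at the centre of its underside, z axis along the tube out of the mouth (25 degrees off vertical). Outside 66 mm, inside 60 mm across, a little wider in the top 12 mm. A round metal filter plate 57 mm across closes it somewhere inside; how deep differs each time and is not given: its face lies between 80 and 115 mm below the mouth, along the tube
- canister_mouth (a point): centre of the canister's mouth, 150 mm from its origin along its z axis; same axes
- plate (a joint): how far the sprung filter plate is pushed down the tube: 0 at rest, 0.020 m at its hard stop. It begins to yield at about 3 N and takes about 6 N more for each centimetre (9 N at 10 mm, 15 N at the stop), and springs back by itself
- sander_mark (a point): Bystander, to be left alone: yellow and black orbital sander, pad 150 mm across, 125 mm tall; this point is the centre of its underside
- tape_mark (a point): Bystander, to be left alone: roll of paper tape, 100 mm across, 36 mm tall; this point is the centre of its underside
- spare_mark (a point): Bystander, to be left alone: spare grey canister, open, 72 mm across, 150 mm tall, standing upright on the table; not the one to brush; this point is the centre of its underside
- spray_mark (a point): Bystander, to be left alone: capped metal spray can, 62 mm across, 190 mm tall; this point is the centre of its underside
- earmuffs_mark (a point): Bystander, to be left alone: red and black ear defenders, 145 mm wide, 126 mm tall; this point is the centre of its underside
- screwbox_mark (a point): Bystander, to be left alone: cardboard box 90 x 130 x 55 mm; this point is the centre of its underside
- offcut_mark (a point): Bystander, to be left alone: wooden offcut 60 x 220 x 22 mm; this point is the centre of its underside
- brush: the same brush as a whole; origin at the centre of the flat end of its bristles (as brush_tip), same axes
Things that resemble listed ones, but are neither listed nor needed, are in the scene too. Of the things that look like the brush, the smaller one is meant.

How it is judged:
On the way, in this order (a step that is already met when the one before it is completed fails the run):
1. first stroke down: the brush inside the canister presses the filter plate down by at least 7 mm (value of joint plate above 0.007 m and z of brush_tip in the frame of canister below 0.09 m and x of brush_tip in the frame of canister between -0.03 and 0.03 m and y of brush_tip in the frame of canister between -0.03 and 0.03 m), for 0.1 s.
2. up again: the brush is drawn up until its end is less than 46 mm below the canister's mouth but still inside it, the plate sprung back (value of joint plate below 0.002 m and z of brush_tip in the frame of canister between 0.104 and 0.149 m and x of brush_tip in the frame of canister between -0.03 and 0.03 m and y of brush_tip in the frame of canister between -0.03 and 0.03 m), for 0.1 s.
3. second stroke down: the brush inside the canister presses the filter plate down by at least 7 mm (all of step 1), for 0.1 s.
4. up again: the brush is drawn up until its end is less than 46 mm below the canister's mouth but still inside it, the plate sprung back (all of step 2), for 0.1 s.
5. third stroke down: the brush inside the canister presses the filter plate down by at least 7 mm (all of step 3), for 0.1 s.
At the end, for the whole second after the job is handed in: the brush stands in its stand, bristles down: its end within 20 mm of the stand's axis and at most 22 mm above the stand's underside (the cup's floor is at 15 mm), within 0.2 rad of upright; the filter plate is back up (less than 2 mm down) (horizontal distance between brush_tip and stand below 0.02 m and z of brush_tip in the frame of stand below 0.022 m and angle between brush_mid's own z axis and vertical below 0.2 rad and value of joint plate below 0.002 m); the robot touches nothing.
It fails at once if the brush is rammed: more than 45 N between brush and canister (contact force between brush and canister above 45 N).
It fails at once if a bystander (sander, tape, spare canister, spray can, ear defenders, box or offcut) is shifted by more than 30 mm (distance of any of sander_mark, tape_mark, spare_mark, spray_mark, earmuffs_mark, screwbox_mark, offcut_mark from where it was at the start of the episode above 0.03 m).
It also fails if it takes over 66 s, if anything falls off the work surface, if the arm or the gripper's body presses on something with over 40 N, if the wrist force passes 120 N, or if a joint passes its speed limit or range.

## Working session

There is one attempt and no reset: what is moved stays moved. The work goes in short steps, each a Python script; the robot and the scene stay as the last script left them, time stands still between calls to the robot, and variables do not carry over. Pictures are saved under pics/ and viewed, at most 10 in all, crops included, and the job is handed in when it is done.

```bash
mkdir -p pics; python3 - <<'E'
from rig import env
import cv2,numpy as np
for n in("scene","side"):
    im=env.read_camera(n); cv2.imwrite(f"pics/{n}0.png",im)
    c=env.get_calibration(n); print(n,{k:(np.round(v,4).tolist()) for k,v in c.items()})
cv2.imwrite("pics/wrist0.png",env.read_camera("wrist"))
print(env.get_time(),env.get_eef_rot(),env.get_position())
E
```

```text
scene {'fovy': 50.8652, 'cx': 255.2278, 'cy': 188.7979, 'view': [[-0.8885, 0.4585, 0.0209, 0.5272], [-0.2793, -0.5762, 0.7682, 0.0606], [0.3642, 0.6766, 0.6399, -1.8371], [0.0, 0.0, 0.0, 1.0]]}
side {'fovy': 45.7378, 'cx': 251.477, 'cy': 189.3705, 'view': [[0.9241, -0.3821, -0.0008, -0.5734], [0.2758, 0.6656, 0.6935, -0.2756], [-0.2645, -0.6411, 0.7205, -1.3039], [0.0, 0.0, 0.0, 1.0]]}
0.15 [-1.14772505e-04  2.26400346e-01  9.74034201e-01 -4.96080120e-04] [0.27551083 0.56061933 0.21405659]
```

View pics/scene0.png

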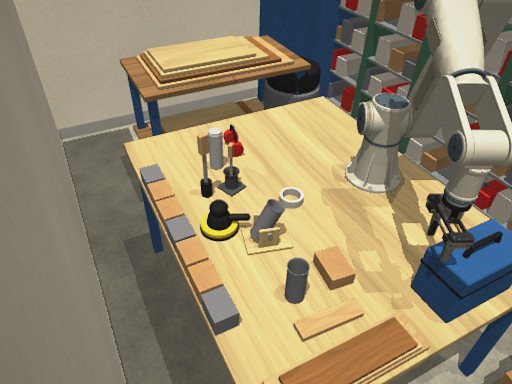

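View pics/side0.png

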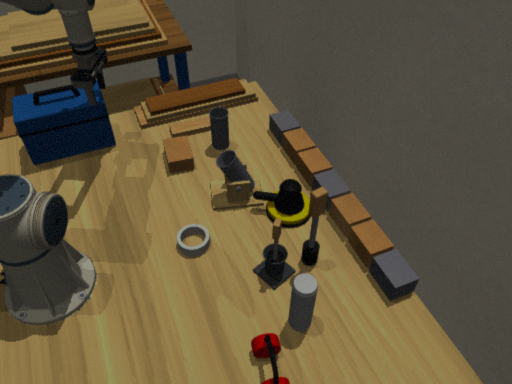

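The scene view shows two brush lookalikes. One is in the steel stand at scene (232,180) / side (275,255). The other is larger with a tan handle, at scene (206,170) / side (313,230). The canister lookalikes are the tilted one at scene (267,218) and the upright spare at (297,280). I choose the smaller brush, in the stand, and the tilted canister, and I'll check this in a close crop.

```bash
python3 - <<'E'
import cv2,numpy as np
a=cv2.imread("pics/scene0.png")[120:270,180:320]; b=cv2.imread("pics/side0.png")[140:300,190:340]
f=lambda i,s:cv2.resize(i,None,fx=s,fy=s,interpolation=cv2.INTER_CUBIC)
A=f(a,2.7);A=cv2.resize(a,(400,int(150*400/140)),interpolation=cv2.INTER_CUBIC)
B=cv2.resize(b,(400,int(160*400/150)),interpolation=cv2.INTER_CUBIC)
h=max(len(A),len(B)); m=np.zeros((h,800,3),np.uint8); m[:len(A),:400]=A; m[:len(B),400:]=B
cv2.imwrite("pics/crop1.png",m); print(m.shape)
E
```

```text
(428, 800, 3)
```

View pics/crop1.png

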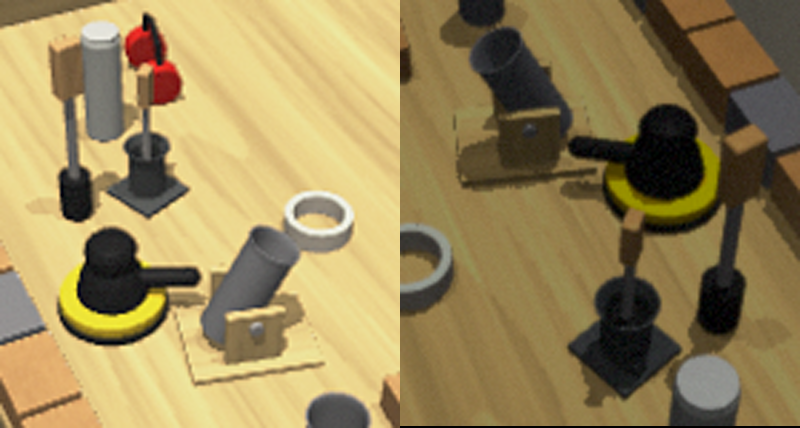

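The crop confirms it: the smaller brush (narrow handle, about 13 px wide) stands in the cup on the square base, and the bigger one stands free. The canister mouth centre is at scene (275,206) / side (229,159). Next I triangulate coarsely.

```bash
cat >h.py <<'E'
from rig import env
import cv2,numpy as np
from scipy.spatial.transform import Rotation as R
def ray(cal,uv):
    f=192/np.tan(np.radians(cal["fovy"])/2); V=np.array(cal["view"])
    d=np.array([(uv[0]-cal["cx"])/f,-(uv[1]-cal["cy"])/f,-1.]); Rm=V[:3,:3]
    d=Rm.T@d; return -Rm.T@V[:3,3], d/np.linalg.norm(d)
def plane(cal,uv,z):
    o,d=ray(cal,uv); return o+d*(z-o[2])/d[2]
def tri(rs):
    A=sum(np.eye(3)-np.outer(d,d) for o,d in rs); b=sum((np.eye(3)-np.outer(d,d))@o for o,d in rs)
    p=np.linalg.solve(A,b); return p,max(np.linalg.norm(np.cross(p-o,d)) for o,d in rs)
def proj(cal,p):
    f=192/np.tan(np.radians(cal["fovy"])/2); V=np.array(cal["view"]); c=V[:3,:3]@p+V[:3,3]
    return np.array([cal["cx"]+f*c[0]/-c[2], cal["cy"]-f*c[1]/-c[2]])
def quat(zdir,ydir):
    z=np.array(zdir,float);z/=np.linalg.norm(z); y=np.array(ydir,float); y-=y@z*z; y/=np.linalg.norm(y)
    q=R.from_matrix(np.c_[np.cross(y,z),y,z]).as_quat(); return np.r_[q[3],q[:3]]
E
python3 - <<'E'
from h import *
S,D=env.get_calibration("scene"),env.get_calibration("side")
s=lambda x,y:(180+x/2.857,120+y/2.857); d=lambda x,y:(190+(x-400)/2.667,140+y/2.667)
for n,a,b in(("htop",(147,68),(632,218)),("hbot",(146,105),(629,262)),("rim",(147,150),(628,303)),("mouth",(272,247),(505,52)),("bigtop",(65,42),(743,133)),("baseR/L",(189,187),(570,348)),):
    print(n,*tri([ray(S,s(*a)),ray(D,d(*b))]))
print("stand base scene L,B,R,z=.01",*[np.round(plane(S,s(*p),.01)[:2],4) for p in((107,188),(147,212),(189,186))])
print("stand base side L,B,R",*[np.round(plane(D,d(*p),.01)[:2],4) for p in((570,348),(626,388),(680,347))])
print("cradle base scene L,B,R",*[np.round(plane(S,s(*p),.012)[:2],4) for p in((177,318),(197,379),(323,358))])
w=env.get_calibration("wrist"); print(w["fovy"],w["cx"],w["cy"]); V=np.array(w["view"])
print("cam in tool", R.from_quat(np.roll(env.get_eef_rot(),-1)).as_matrix().T@(-V[:3,:3].T@V[:3,3]-env.get_position()), R.from_quat(np.roll(env.get_eef_rot(),-1)).as_matrix().T@V[:3,:3].T)
E
```

```text
htop [ 0.60652654 -0.19814785  0.22603964] 0.003199550509690129
hbot [ 0.60618873 -0.20137619  0.16093964] 0.0017229884067625296
rim [ 0.60920677 -0.19685252  0.0840408 ] 0.0027129198663533105
mouth [0.59712966 0.14053565 0.16195977] 0.005785896514453313
bigtop [ 0.72123323 -0.19857213  0.29922004] 0.0011245637907350524
baseR/L [ 0.55048263 -0.1772946   0.00703031] 0.0035954335331164133
stand base scene L,B,R,z=.01 [ 0.6613 -0.2244] [ 0.6303 -0.1475] [ 0.5477 -0.1748]
stand base side L,B,R [ 0.5529 -0.1807] [ 0.5886 -0.2501] [ 0.6646 -0.2256]
cradle base scene L,B,R [0.686  0.0688] [0.7098 0.1757] [0.5486 0.2157]
68.15644788911658 257.0940177634925 186.50473101478542
cam in tool [ 8.16274147e-02  9.39515419e-05 -1.71122511e-01] [[-1.84823053e-04  9.56441280e-01  2.91924722e-01]
 [ 9.99999654e-01 -5.98797242e-05  8.29304309e-04]
 [ 8.10661247e-04  2.91924774e-01 -9.56440939e-01]]
```

```bash
python3 - <<'E'
from h import *
import json
out=[]
for n,p in(("stand",[.607,-.2,.34]),("mouth",[.595,.14,.30])):
    r=np.array([p[0],p[1],0])
    env.move_to(p,quat([0,0,-1],r)); env.pause(.3)
    c=env.get_calibration("wrist"); im=env.read_camera("wrist")
    json.dump({k:np.array(v).tolist() for k,v in c.items()},open(f"cal_{n}.json","w")); cv2.imwrite(f"pics/w_{n}.png",im); out.append(im)
    print(n,env.get_time(),env.get_position(),np.round(env.get_qpos(),2), proj(c,np.array([.607,-.2,.225])),proj(c,np.array([.597,.14,.16])))
cv2.imwrite("pics/w1.png",np.hstack([o[:,56:456] for o in out]))
E
```

```text
stand 3.45 [ 0.60704651 -0.19980981  0.33997413] [-0.32  0.29  1.45  0.    1.4  -0.  ] [256.01590499 182.41294799] [ 132.52413882 -163.92507979]
mouth 5.0917 [0.5951718  0.13940126 0.30004105] [ 0.23  0.26  1.57 -0.    1.31 -0.  ] [204.09011853 445.11772887] [257.9968427  175.22214737]
```

View pics/w1.png

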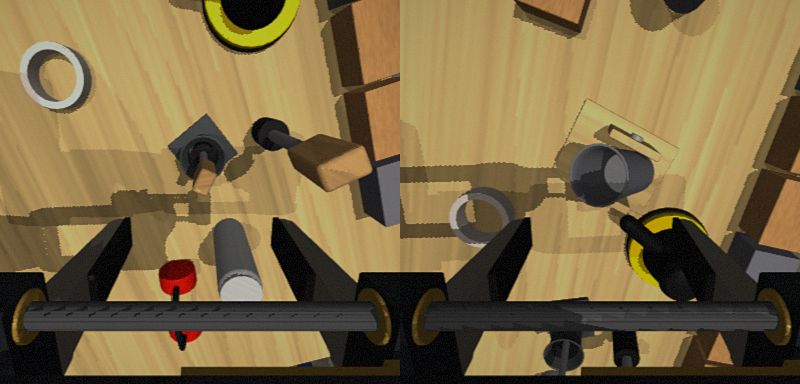

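The left half shows the brush top at wrist px ≈(259,184) and the stand base centred at about (260,150). The right half shows the canister mouth at ≈(256,176), within a few px of the triangulated predictions. I'll zoom in for yaw and rim fits.

```bash
python3 - <<'E'
import cv2,numpy as np
a=cv2.imread("pics/w_stand.png")[100:210,210:310]; b=cv2.imread("pics/w_mouth.png")[85:225,212:352]
m=np.zeros((440,800,3),np.uint8)
m[:,:400]=cv2.resize(a,(400,440),interpolation=cv2.INTER_CUBIC); m[:400,400:]=cv2.resize(b,(400,400),interpolation=cv2.INTER_CUBIC)
m=np.clip(m.astype(float)*1.5,0,255).astype(np.uint8)
cv2.imwrite("pics/crop2.png",m)
hsv=cv2.cvtColor(a,cv2.COLOR_BGR2HSV); print(hsv[82,45],hsv[70,49],hsv[85,15]);
E
```

```text
[ 16 138 168] [ 16 137 151] [ 20 122 174]
```

View pics/crop2.png

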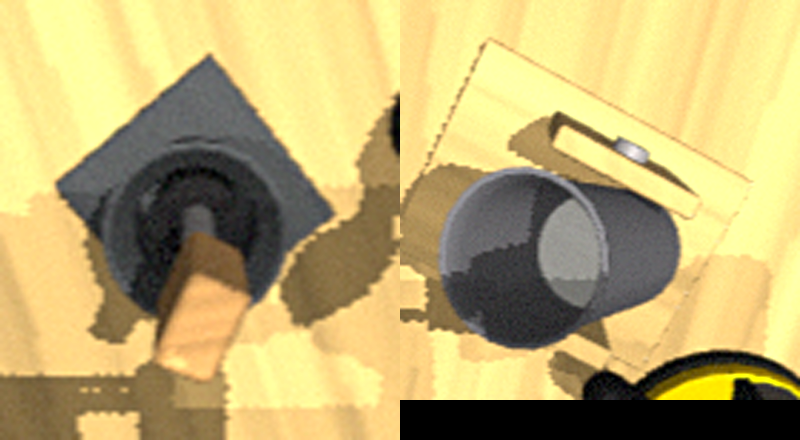

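The top face of the handle has crop corners (190,282), (250,298), (213,381), (154,363). The stand base corners are (210,54), (56,187), (333,214). The mouth rim is centred at (524,258) and the cradle's long edge runs (487,38)–(752,183).

```bash
python3 - <<'E'
from h import *
import json
ld=lambda n:json.load(open(f"cal_{n}.json"))
A,B=ld("stand"),ld("mouth"); S,D=env.get_calibration("scene"),env.get_calibration("side")
a=lambda x,y:(210+x/4-.4,100+y/4-.4); b=lambda x,y:(212+(x-400)/2.857-.3,85+y/2.857-.3)
c=[plane(A,a(*p),.225)[:2] for p in((190,282),(250,298),(213,381),(154,363))]
print("handle",np.mean(c,0)); 
for i in range(4): e=c[(i+1)%4]-c[i]; print(np.linalg.norm(e),np.degrees(np.arctan2(e[1],e[0])))
t,l,r=[plane(A,a(*p),.01)[:2] for p in((210,54),(56,187),(333,214))]
print("stand",(l+r)/2,np.linalg.norm(t-l),np.linalg.norm(t-r),np.degrees(np.arctan2(*(t-l)[::-1])))
print("rimcup",plane(A,a(192,226),.09))
s=lambda x,y:(180+x/2.857,120+y/2.857); d=lambda x,y:(190+(x-400)/2.667,140+y/2.667)
print("mouth",tri([ray(B,b(524,258)),ray(S,s(272,247)),ray(D,d(505,52))]),tri([ray(B,b(524,258)),ray(S,s(272,247))]),tri([ray(B,b(524,258)),ray(D,d(505,52))]))
for z in(.15,.16,.17):
  print(z,plane(B,b(524,258),z), "dia",np.linalg.norm(plane(B,b(524,167),z)-plane(B,b(524,348),z)))
p,q,u=[plane(B,b(*p),.012)[:2] for p in((487,38),(752,183),(425,170))]
print("edge",p,q,np.linalg.norm(q-p),np.degrees(np.arctan2(*(q-p)[::-1])),"end",np.degrees(np.arctan2(*(u-p)[::-1])))
ex=(q-p)/np.linalg.norm(q-p); 
print("mouth from cradle",p+ex*.055+np.array([ex[1],-ex[0]])*.065, q-ex*.115+np.array([ex[1],-ex[0]])*.065)
E
```

```text
handle [ 0.61095692 -0.2013661 ]
0.016177665367236235 -33.55385731015703
0.02466307512957759 -130.84280348607712
0.016428204614280042 143.9545182715854
0.023986658276968987 48.38391819011277
stand [ 0.60981035 -0.20283316] 0.08860338619182903 0.08840029986674837 21.824873045984038
rimcup [ 0.60956294 -0.19865333  0.09      ]
mouth (array([0.59579767, 0.13999337, 0.16176795]), np.float64(0.006789847273222717)) (array([0.59253015, 0.1411686 , 0.16216607]), np.float64(0.001531306919242777)) (array([0.59795256, 0.13868325, 0.1610881 ]), np.float64(0.004372245840266581))
0.15 [0.59427926 0.13693766 0.15      ] dia 0.07654202719838932
0.16 [0.59374964 0.13950195 0.16      ] dia 0.07415898650374385
0.17 [0.59322002 0.14206624 0.17      ] dia 0.0717759458090984
edge [0.55438852 0.21667458] [0.71798875 0.17402165] 0.16906895177728962 -14.61254829890488 end -103.74253730674913
mouth from cradle [0.5912112 0.1399016] [0.59031027 0.14013649]
```

Everything agrees: handle height, stand edges of 88 mm against 90, cradle edge of 169 mm against 170. I'll check the clearance to the big brush, then grasp and lift.

```bash
python3 - <<'E'
from h import *
import json
A=json.load(open("cal_stand.json"))
g=np.array([.6105,-.2012]); az=np.radians(-39); y=np.array([np.cos(az),np.sin(az),0]); x=np.array([-y[1],y[0],0])
for p in((290,163),(323,135),(370,163),(325,187)):
    w=plane(A,(p[0]+56,p[1]),.30)[:2]; print("big",w,"along y,x",(w-g)@y[:2],(w-g)@x[:2])
q=quat([0,0,-1],y)
print(env.ik([*g,.178],q))
env.grip(.05); env.move_to([*g,.32],q); env.move_l([*g,.179],speed=.1,guard=8)
print(env.get_position(),env.get_time())
env.grip(0.0,effort=45); env.pause(.2); print("gap",env.get_finger_gap(),env.get_grip_force(),env.get_position(),env.get_wrist_force())
cv2.imwrite("pics/grasp_scene.png",env.read_camera("scene"))
E
```

```text
big [ 0.68365609 -0.18626569] along y,x 0.04745449163437787 0.05764475684603019
big [ 0.71152106 -0.17328464] along y,x 0.060940406651656065 0.0852689255127167
big [ 0.74133776 -0.2052664 ] along y,x 0.1042391083966971 0.07917868592883544
big [ 0.70523716 -0.21343156] along y,x 0.08132217506492784 0.05011431717644997
[-3.20689611e-01  4.14770012e-01  1.62726729e+00 -4.44089210e-16
  1.09955535e+00  3.59988797e-01]
[ 0.61088225 -0.20135587  0.17967675] 8.7
gap 0.018011389426578775 44.99986410140991 [ 0.61052268 -0.20121588  0.1790629 ] [-0.57502845 -0.08011434  0.85977503]
```

```bash
cat >>h.py <<'E'
M=np.array([.592,.140,.162]); az=np.radians(-14.4); ex=np.array([np.cos(az),np.sin(az),0])
cz=-ex*np.sin(np.radians(25))+np.array([0,0,np.cos(np.radians(25))])  # canister axis, out of mouth
QC=quat(-cz,ex); L=.164                                               # TCP to tip
def at(h,m=M): return m+cz*(h+L)                                      # TCP for tip h above the mouth
E
python3 - <<'E'
from h import *
p=env.get_position(); env.move_l([p[0],p[1],.42],speed=.15)
print(env.get_time(),env.get_finger_gap(),env.ik(at(.05),QC),env.ik(at(-.125),QC))
env.move_to(at(.05),QC); env.pause(.3)
print(env.get_time(),env.get_position(),at(.05),env.get_wrist_force())
import cv2
s=env.read_camera("scene")[100:290,170:360]; d=env.read_camera("side")[60:250,140:330]
cv2.imwrite("pics/above.png",np.hstack([cv2.resize(i,(400,400),interpolation=cv2.INTER_CUBIC) for i in(s,d)]))
E
```

```text
11.2917 0.017717475331096164 [ 0.50722055 -0.09760335  1.91570535 -0.34709038  1.02479282  0.89531495] [ 0.39782373  0.16671774  2.01417048 -0.43490477  0.6514843   0.95633729]
13.0333 [0.50482198 0.16201804 0.35593797] [0.50440104 0.16249159 0.35594987] [-0.73827328  0.13719987 -0.19057849]
```

View pics/above.png

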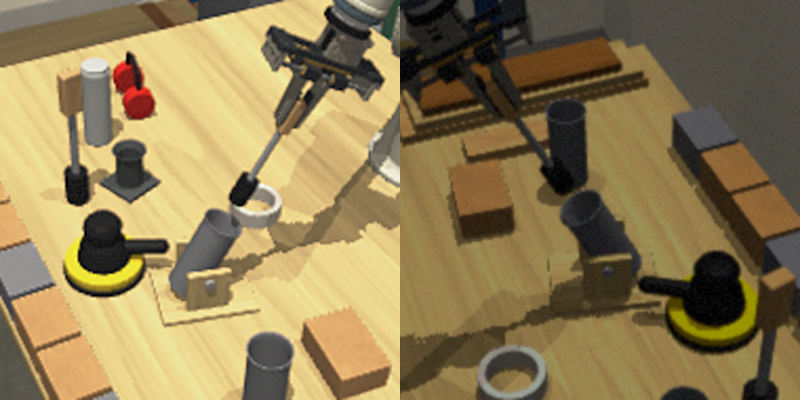

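Both views show the brush firmly held and collinear with the tube, about 5 cm above the mouth. Next I insert it with force guards.

```bash
python3 - <<'E'
from h import *
F0=env.get_wrist_force(); dep=lambda:(M-(env.get_position()-cz*L))@cz
st=lambda n:print(n,round(env.get_time(),2),"depth",round(dep(),4),"F",np.round([(env.get_wrist_force()-F0)@cz,*(env.get_wrist_force()-F0)],2),"M",np.round(env.get_moment(),2))
print(env.move_l(at(-.06),speed=.06,guard=4)); st("in60")
if dep()>.055:
    print(env.move_l(at(-.14),speed=.03,guard=4)); st("touch")
    d0=dep()
    env.pause(.1); st("settled")
    for i in range(4):
        if (env.get_wrist_force()-F0)@cz>8.5: break
        env.move_l(at(-dep()-.003),speed=.02,guard=8); env.pause(.1); st("push")
E
```

```text
False
in60 15.12 depth 0.0597 F [-1.14 -0.64  0.02 -1.55] M [ 0.03  0.31 -0.04]
True
touch 16.41 depth 0.0928 F [ 4.27 -1.2   0.24  4.14] M [-0.02  0.05  0.03]
settled 16.51 depth 0.0924 F [ 5.06 -1.6   0.87  4.76] M [-0.04 -0.04  0.03]
push 16.9 depth 0.0953 F [ 5.71 -2.62  0.55  5.05] M [0.03 0.22 0.05]
push 17.29 depth 0.0981 F [ 7.58 -3.69  0.7   6.62] M [-0.04  0.42 -0.05]
push 17.68 depth 0.1007 F [ 9.51 -4.58  0.51  8.36] M [-0.06  0.46 -0.01]
```

The plate is about 10 mm down (9.5 N, at least 8 mm past touch). Now the remaining strokes, with guards.

```bash
python3 - <<'E'
from h import *
dep=lambda:(M-(env.get_position()-cz*L))@cz
env.pause(.2)
for k in(2,3):
    env.move_l(at(-.026),speed=.08); env.pause(.35)
    F0=env.get_wrist_force(); print("up",round(env.get_time(),2),round(dep(),4),np.round(F0,2))
    print(env.move_l(at(-.086),speed=.07,guard=5)); print(env.move_l(at(-.1015),speed=.025,guard=14)); env.pause(.35)
    F=env.get_wrist_force()-F0; print("down",k,round(env.get_time(),2),round(dep(),4),np.round([F@cz,*F],2))
env.move_l(at(.05),speed=.09); env.pause(.1); print(round(env.get_time(),2),env.get_finger_gap())
S=env.read_camera("scene")[100:290,170:360]
cv2.imwrite("pics/out.png",cv2.resize(S,(400,400)))
E
```

```text
up 19.32 0.0262 [ 0.31  0.05 -0.27]
False
False
down 2 21.45 0.1011 [10.01 -5.23  0.33  8.64]
up 22.89 0.0262 [ 0.41  0.14 -0.55]
False
False
down 3 25.02 0.1011 [10.12 -5.24  0.23  8.77]
26.95 0.017668874238415455
```

All three strokes reached about 10 N. Now I return the brush to the stand.

```bash
python3 - <<'E'
from h import *
g=[.6097,-.2007]; a=np.radians(-39); q=quat([0,0,-1],[np.cos(a),np.sin(a),0])
env.move_to([*g,.42],q); env.pause(.2)
print(env.get_time(),env.get_position())
print(env.move_l([*g,.20],speed=.12,guard=6),env.get_position())
env.pause(.2); F0=env.get_wrist_force()
print(env.move_l([*g,.176],speed=.03,guard=4),env.get_position(),env.get_wrist_force()-F0,env.get_time())
for n,i in(("scene",env.read_camera("scene")[100:250,170:320]),("side",env.read_camera("side")[160:310,200:350])): cv2.imwrite(f"pics/ret_{n}.png",cv2.resize(i,(400,400),interpolation=cv2.INTER_CUBIC))
cv2.imwrite("pics/ret.png",np.hstack([cv2.imread("pics/ret_scene.png"),cv2.imread("pics/ret_side.png")]))
E
```

```text
28.6417 [ 0.60976973 -0.19932932  0.42022789]
False [ 0.61007082 -0.20080845  0.20065652]
True [ 0.60960024 -0.20071391  0.17903164] [-1.37676824  1.26531619  5.88166538] 31.4917
```

View pics/ret.png

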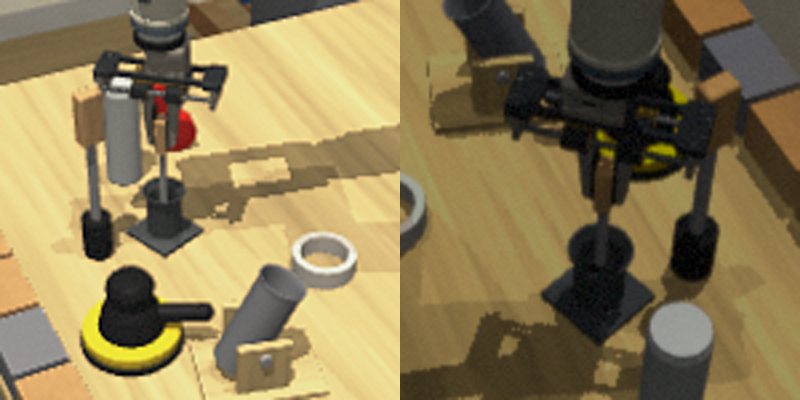

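The brush is upright in the cup, and contact came at TCP z = 0.179, the same height as at the grasp, so the tip is on the floor. Next I release it, retreat straight up and check.

```bash
python3 - <<'E'
from h import *
p=env.get_position()
env.grip(.05); env.pause(.3); env.move_l([p[0],p[1],.36],speed=.12); env.pause(.4)
print(env.get_time(),env.get_finger_gap(),env.get_wrist_force())
o=[cv2.resize(i,(400,400),interpolation=cv2.INTER_CUBIC) for i in(env.read_camera("scene")[100:250,170:320],env.read_camera("side")[160:310,200:350])]
cv2.imwrite("pics/fin.png",np.hstack(o))
E
```

```text
34.5917 0.050198369063724296 [-0.31480225 -0.39133039  0.34381825]
```

View pics/fin.png

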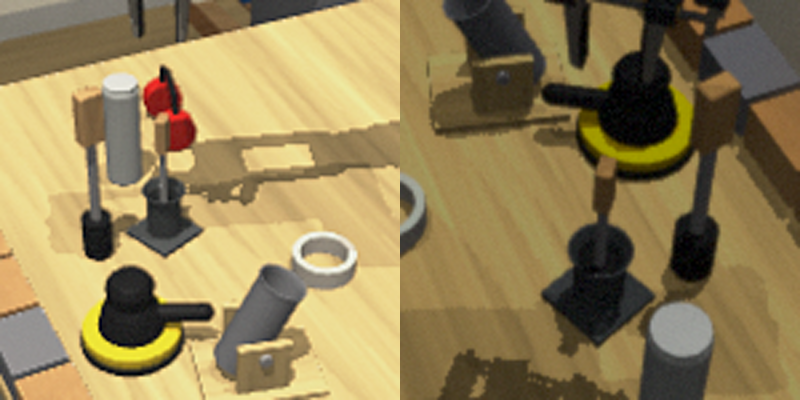

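The brush stands upright in its cup at scene crop (163,165), the gripper is clear, and the bystanders in view look unmoved.

```bash
python3 -c "
from rig import env
print(env.job_done())"
```

```text
the job is handed in; nothing more can be done
None
```

The job is handed in, with no verdict returned: three strokes each pressed the plate about 1 cm (peak about 10 N), and the brush is back upright in its stand, released, at about 35 s.

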